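Press the bush home in the coin wheel

ROBOT

A 7-joint arm with a two-finger parallel gripper is mounted at the origin on the work surface. World frame = base frame: x ahead of the robot, y to its left, z up, the work surface at z = 0. Lengths are in mm, angles in rad, forces in N, time in s.
With the tool pointing down it reaches from about 350 to 900 mm from the base axis. Payload 7.2 kg.
Tool frame: the origin (TCP) lies midway between the tips of the shut fingers; the grasp point (between the pads) lies 19 mm behind it; z points along the fingers, x is the direction in which the jaws open and shut, and the axes are right-handed (so a half turn about z gives the same grasp; the last joint's range is limited). The gripper opens to 85 mm and grips with 20 to 120 N. Pads are 22 mm wide; open, the fingers measure 114 mm over their backs; the gripper's body (76 mm by 85 mm) begins 54 mm behind the grasp point. The pads swing forward as they close: fully open they stand 13 mm farther back than shut.
Start: joints at [1.126, 0.411, -0.013, 1.596, 0.006, 1.134, -0.082], TCP at [229.955, -581.162, 231.297] pointing down, gripper open.
Joint ranges: [-2.95, 2.95], [-0.29, 1.99], [-1.47, 1.44], [0.14, 2.54], [-1.03, 4.17], [0.13, 1.85], [-2.86, 2.86]. Speed limits (rad/s): [2.39, 2.39, 3.01, 3.01, 3.14, 3.14, 3.14].

INTERFACE

Orientations are given as [roll, pitch, yaw] about the fixed x, y, z axes, in that order (R = Rz(yaw) Ry(pitch) Rx(roll)).
In Python, from rig import manip gives the robot as it stands.
- The arm moves only by the tool send_rows, never from a script. Its argument "plan" is text: rows parted by semicolons, each of 5 numbers parted by spaces: the opening, from 0 (shut) to 1 (fully open), then the shift along the world's x, y, z in mm, then the turn about the world's z in degrees. In form: hand tx ty tz twist; .... A call has 1 to 20 rows; each row is the pose to reach, as a shift and turn from the pose measured when the call began; what a row does not reach only later rows make up. A row lasts 1/12 s, in which the tool goes at most 41.7 mm and 7.16 degrees, less where a joint would pass 70% of its speed; a pose out of reach is approached as far as the arm can. A call with a gripper value outside its range is refused whole. The fingers move at their own pace and stop on an object; "grip_force" is the grip in N (left out, the last holds). Time passes only in rows, so rows that repeat a pose let the fingers close. It gives the time, the measured TCP pose, the force and the opening at its end, in the units of the state.
- manip.observe(): the state, without advancing time (a new reading comes with each control period).
- manip.read_camera(name): name is "side" or "top" or "wrist"; returns the picture (480x640x3 uint8, blue, green, red); there is no depth.
- manip.camera_model(name): a dict with "fx", "fy", "cx", "cy" (pixels), "cam_to_world" (4x4, takes a point from camera to world coordinates). Camera axes: x right, y down, z forward; pixel columns grow to the right and rows downward; lengths in mm; the calibration is good to about 2 mm. The wrist camera is an equidistant fisheye: a pixel r from the principal point sees the ray r / f radians off the axis. A picture is of the moment at which its call begins: read the wrist's pose just before it. camera_model takes no time and is no camera call; for the wrist camera it gives the pose at the moment of the call.
- manip.hand_in(): hands the job in, once; it reports no verdict.
The state is a dict: "clock": time; "q": joint angles; "joint_vel": joint speeds; "effort": joint torques, N m; "tool_pos": TCP position; "tcp_rot": TCP orientation; "wrist_force": force on the tool from outside, world axes, zero at the start; "torque": the same for the moment, N m; "opening": finger opening in mm.
Only numpy, scipy, OpenCV 4.12 (cv2) and the standard library are available. Lean on these libraries where they do the work, as an engineer would, in place of code of your own. Each camera call takes 0.05 s, during which the arm holds its last target.

TASK

Take the bush setter (the aluminium hand tool with the plunger cap) and stand it over the hub of the coin wheel clamped in the fixture. Press its cap down through the soft first stop and on to the firm second stop, so that the bush is fully home, and keep pushing there with about 15 N for half a second, but do not ram it: over 30 N damages the bush. Then release the cap so that it springs back up, and leave the setter standing upright on the wheel and the other things on the bench where they are.

Things in the scene. Friction and masses are not known exactly. Their poses are not given: they have to be found in the camera images.
- setter_grip (a point): Grip point of the bush setter, on its axis, 57 mm above its foot, on the ribbed barrel (30 mm across, from 15 to 70 mm above the foot). The setter is a loose upright aluminium tool, about 0.25 kg, standing on the bench; round about its axis, so yaw does not matter. z points up the tool.
- setter: The same bush setter; origin at the centre of its underside (foot), z up the tool. From below: a round skirt 44 mm across and 15 mm high, hollow underneath (bore 35 mm wide, 10 mm deep); the barrel; a thin steel rod; a black round cap.
- setter_cap (a point): Centre of the top of the setter's black cap (28 mm across, 6 mm thick), the end of its plunger. 101 mm above the foot when released; it goes down with the cap.
- plunger (a joint): How far the cap is pressed in, m: 0 released, 0.024 the most. A light spring (1 N, 3 N deep in) returns it. On the wheel: soft until the rod meets the bush after 4 to 17 mm (first stop, force rises to 7 to 10 N, the bush then creeps down under a steady push), then hard when the bush is on its seat, 9 to 21 mm from released (second stop). The depths differ from wheel to wheel: feel for them.
- bush (a joint): How far the brass bush (17 mm across) is pressed down in the well of the wheel's hub, m: about 0 to 0.001 at the start, 0.005 = fully home on its seat. It moves with about 6 N of friction and stays where it is left. The depth of its seat is hidden.
- fixture: Holding fixture, fixed: dark steel block 110 (x) x 90 (y) x 20 mm (z) with a bronze toothed coin wheel 84 mm across clamped on top by two small dogs (at its +x and -x, up to 35 mm above the bench). The wheel's flat web is 26 mm above the bench. Origin at the centre of the block's underside, on the wheel's axis; z up.
- hub (a point): Centre of the top of the wheel's raised round hub, 34 mm above the bench. Hub 28 mm across (25 mm in its top 3 mm), 8 mm above the web; in it an 18 mm wide well with the brass bush at its bottom. A seated setter has its skirt over the hub and its foot flat on the web, 8 mm below this point, and stands by itself.
- knob: beige plastic monitor knob, 38 mm across, 22 mm high, loose on the bench. Bystander; origin at its underside
- tube0: glass vacuum tube standing on its black base, 32 mm across, 65 mm high, loose. Bystander; origin at its underside
- tube1: a second vacuum tube like tube0. Bystander; origin at its underside
- spare_wheel: a spare bronze coin wheel lying flat on the bench, 77 mm across, 6 mm thick, plain hole, no hub and no fixture; loose. Bystander; origin at its underside
- drift: plain steel drift, a solid cylinder 28 mm across and 60 mm high standing on the bench, without skirt or plunger; loose. Bystander; origin at its underside
- screwdriver: screwdriver lying on the bench. Bystander
- screw_tray: grey plastic tray 100 x 70 x 25 mm. Bystander; origin at its underside
Not all that is in view belongs to the job. What is shaped like the fixture but red is not meant.

How it is judged:
By the outcome, as a careful person would: the job done as asked, in the order asked, and still so for the second after the job is handed in, with the robot touching nothing.
It also fails if it takes over 53 s, if anything falls off the work surface, if the arm or the gripper's body presses on something with over 40 N, if the wrist force passes 120 N, or if a joint passes its speed limit or range.

## Working session

There is one attempt and no reset: what is moved stays moved. The work goes in short steps, Python scripts to look and compute and a tool call to move; the robot and the scene stay as the last step left them, time stands still between calls to the robot, and variables do not carry over. Pictures are saved under pics/ and viewed, and the job is handed in when it is done.

Besides the shell and the picture viewer there is one more tool, called after "Request:" by a JSON object that holds its "op" and its "data", one argument or row to a line. send_rows: Moves the arm, as the interface text tells. Its arguments: {"type":"object","properties":{"plan":{"type":"string"},"grip_force":{"type":"number"}},"required":["plan"]}

```bash
mkdir -p pics
python3 - <<'E'
from rig import manip
import cv2
s=manip.observe();print(s)
for n in("top","side","wrist"):
    m=manip.camera_model(n);print(n,{k:(v if k!='cam_to_world' else [[round(float(a),3) for a in r] for r in v]) for k,v in m.items()})
    cv2.imwrite(f"pics/{n}0.png",manip.read_camera(n))
E
```

```text
{'clock': 0.0, 'q': array([ 1.12576591,  0.41194231, -0.01272342,  1.59707845,  0.00559126,
        1.13426056, -0.08216006]), 'joint_vel': array([-7.54914332e-04, -1.01063751e-03,  2.30971832e-03,  4.42469889e-06,
        2.10027160e-04,  5.24310951e-04, -4.50125952e-05]), 'effort': array([ 2.25473318e-04, -6.00623202e+01,  6.82122912e-01, -2.99414581e+01,
        1.37943277e-02,  1.07026435e-02,  2.41548145e-05]), 'tool_pos': array([ 229.76875783, -580.6909457 ,  230.41248457]), 'tcp_rot': array([ 3.14148811e+00,  1.64987517e-03, -1.19389450e+00]), 'wrist_force': array([-0.14816463,  0.03089522, -0.43014516]), 'torque': array([ 0.00919168, -0.00772445,  0.05553699]), 'opening': 85.41263126186055}
top {'fx': 444.82982393093425, 'fy': 444.82982393093425, 'cx': 320.5700787158773, 'cy': 239.28235142858074, 'cam_to_world': [[0.022, -0.993, 0.113, 421.218], [-1.0, -0.023, -0.006, -23.393], [0.009, -0.112, -0.994, 964.594], [0.0, 0.0, 0.0, 1.0]]}
side {'fx': 466.14643037634545, 'fy': 466.14643037634545, 'cx': 325.9735663791487, 'cy': 242.71633368816097, 'cam_to_world': [[-0.919, -0.291, 0.265, 292.175], [-0.393, 0.706, -0.589, 581.054], [-0.015, -0.646, -0.764, 847.148], [0.0, 0.0, 0.0, 1.0]]}
wrist {'fx': 371.64829954431775, 'fy': 371.64829954431775, 'cx': 319.530283295179, 'cy': 236.11560913562673, 'cam_to_world': [[0.368, -0.897, -0.244, 292.304], [-0.93, -0.355, -0.096, -556.489], [-0.0, 0.262, -0.965, 373.443], [0.0, 0.0, 0.0, 1.0]]}
```

View pics/top0.png

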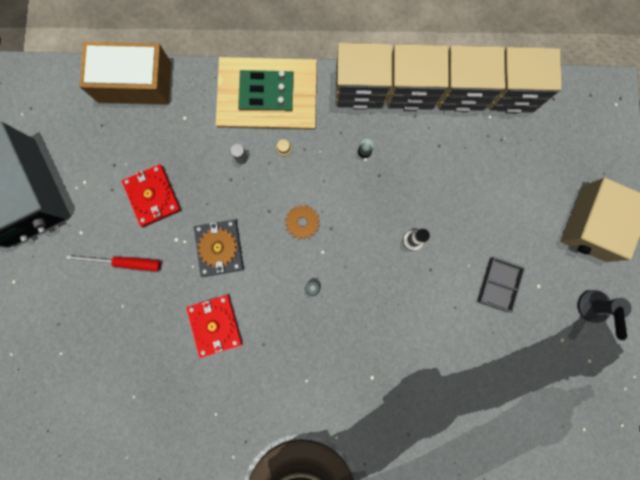

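View pics/side0.png

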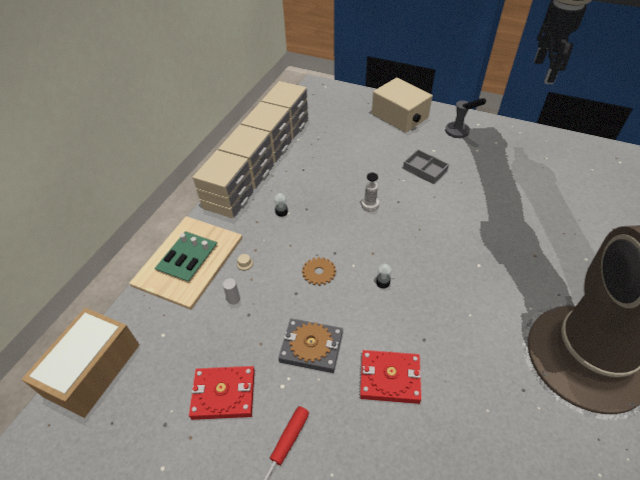

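View pics/wrist0.png

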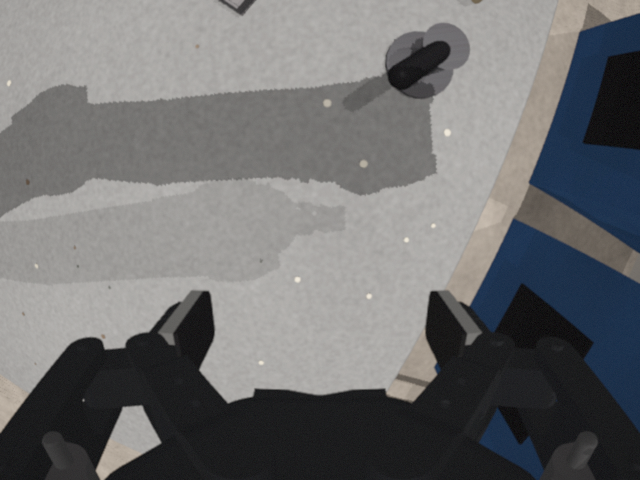

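The top view shows the setter at about (415,239) with its cap at (422,236), and the dark fixture with its hub at (217,247). The side view shows the cap at (372,177) and the hub at (311,341). I'll measure these points next.

```bash
cat > h.py <<'E'
import numpy as np,cv2
from rig import manip
def ray(n,u,v,m=None):
    m=m or manip.camera_model(n);T=np.array(m['cam_to_world'])
    a=(u-m['cx'])/m['fx'];b=(v-m['cy'])/m['fy']
    if n=='wrist':
        r=np.hypot(a,b);d=np.array([np.sin(r)*a/max(r,1e-9),np.sin(r)*b/max(r,1e-9),np.cos(r)])
    else: d=np.array([a,b,1.])
    d=T[:3,:3]@d
    return T[:3,3],d/np.linalg.norm(d)
def plane(n,u,v,z,m=None):
    o,d=ray(n,u,v,m);return o+d*(z-o[2])/d[2]
def two(n1,p1,n2,p2):
    o1,d1=ray(n1,*p1);o2,d2=ray(n2,*p2)
    A=np.stack([d1,-d2],1);t=np.linalg.lstsq(A,o2-o1,rcond=None)[0]
    a=o1+d1*t[0];b=o2+d2*t[1];return (a+b)/2,np.linalg.norm(a-b)
def proj(n,p,m=None):
    m=m or manip.camera_model(n);T=np.linalg.inv(np.array(m['cam_to_world']));c=T[:3,:3]@np.array(p,float)+T[:3,3]
    if n=='wrist':
        r=np.hypot(c[0],c[1]);th=np.arctan2(r,c[2]);return m['cx']+m['fx']*th*c[0]/r,m['cy']+m['fy']*th*c[1]/r
    return m['cx']+m['fx']*c[0]/c[2],m['cy']+m['fy']*c[1]/c[2]
def comps(mask,box,amin=8):
    x0,y0,x1,y1=box;mm=np.zeros_like(mask);mm[y0:y1,x0:x1]=mask[y0:y1,x0:x1]
    n,l,s,c=cv2.connectedComponentsWithStats(mm.astype(np.uint8))
    return [(s[i].tolist(),c[i].round(2).tolist()) for i in range(1,n) if s[i][4]>=amin]
E
python3 - <<'E'
from h import *
t=cv2.imread('pics/top0.png');s=cv2.imread('pics/side0.png')
g=lambda i:i.max(2)
print('cap top',comps(g(t)<60,(395,220,445,260)))
print('cap side',comps(g(s)<50,(355,165,390,195)))
def hs(i): return cv2.cvtColor(i,cv2.COLOR_BGR2HSV)
for n,i,b in(('t',t,(190,215,250,280)),('s',s,(275,315,345,375))):
    h=hs(i)
    print(n,'bronze',comps((h[...,1]>110)&(h[...,0]<25)&(h[...,2]>60),b))
    print(n,'hub bright',comps((h[...,1]>90)&(h[...,0]>14)&(h[...,0]<32)&(h[...,2]>150),b))
c1=cv2.resize(t[210:290,185:265],None,fx=5,fy=5,interpolation=2)
c2=cv2.resize(s[310:380,270:350],None,fx=5,fy=5,interpolation=2)
c3=cv2.resize(t[215:265,395:445],None,fx=7,fy=7,interpolation=2)
c4=cv2.resize(s[165:215,345:395],None,fx=7,fy=7,interpolation=2)
cv2.imwrite('pics/a.png',np.vstack([np.hstack([cv2.resize(c,(300,300)) for c in p]) for p in((c1,c2),(c3,c4))]))
for a,b in((( 422,236),(372,177)),((217.5,247),(311,341.5))):print(two('top',a,'side',b))
E
```

```text
cap top [([416, 229, 13, 12, 124], [422.14, 234.81]), ([409, 237, 3, 7, 11], [409.82, 239.45])]
cap side [([367, 173, 11, 8, 62], [372.0, 176.73])]
t bronze [([198, 228, 40, 39, 1079], [217.04, 247.05])]
t hub bright [([199, 229, 37, 37, 772], [216.71, 247.1]), ([213, 243, 9, 10, 63], [217.13, 247.24])]
s bronze [([290, 323, 42, 39, 1116], [310.47, 341.95])]
s hub bright [([290, 323, 42, 38, 855], [310.85, 341.21])]
(array([ 531.06970767, -228.10743848,   97.35135853]), np.float64(0.9760831845235682))
(array([506.24879562, 189.35278089,  21.01545637]), np.float64(0.8628789340518662))
```

View pics/a.png

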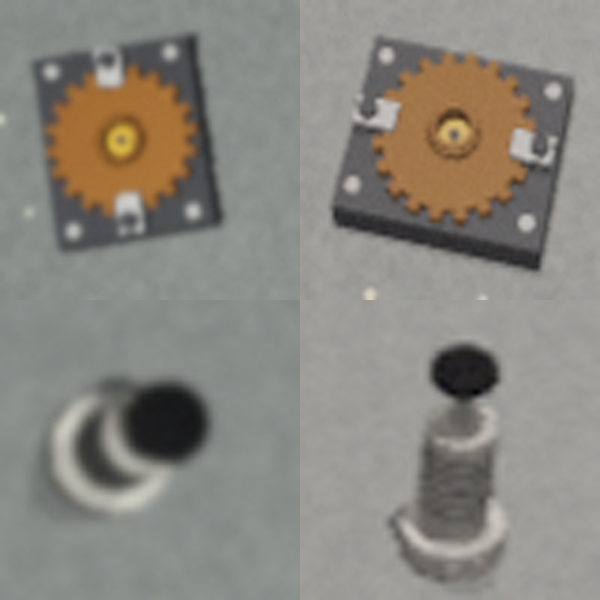

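Request:
{"op": "send_rows", "data": {
  "plan": "1 25 29 0 0; 50 58 0 0 0; 1 75 88 0 0; 1 100 117 0 0; 1 125 147 0 0; 1 150 176 0 0; 1 175 206 0 0; 1 200 235 0 0; 1 225 264 0 0; 1 250 294 0 0; 1 275 323 0 0; 1 301 353 0 0; 1 301 353 0 0; 1 301 353 0 0; 1 301 353 0 0"
}}

```text
out of range
```

Row 2 was missing its hand value, so the whole call was refused and nothing moved. I'll resend it.

Request:
{"op": "send_rows", "data": {
  "plan": "1 25 29 0 0; 1 50 58 0 0; 1 75 88 0 0; 1 100 117 0 0; 1 125 147 0 0; 1 150 176 0 0; 1 175 206 0 0; 1 200 235 0 0; 1 225 264 0 0; 1 250 294 0 0; 1 275 323 0 0; 1 301 353 0 0; 1 301 353 0 0; 1 301 353 0 0; 1 301 353 0 0"
}}

```text
clock: 1.4
tool_pos: [530.4, -228.0, 230.2]
tcp_rot: [3.14, 0.001, -1.193]
wrist_force: [-0.8, -1.0, 0.3]
opening: 85.7
```

Run:
```python
from h import *
s=manip.observe();print(s['clock'],s['tool_pos'],s['tcp_rot'],s['wrist_force'],abs(s['joint_vel']).max())
m=manip.camera_model('wrist');i=manip.read_camera('wrist');cv2.imwrite('pics/w1.png',i)
import pickle;pickle.dump(m,open('w1.pkl','wb'))
print([round(float(x)) for x in proj('wrist',(531,-228,101),m)],[round(float(x)) for x in proj('wrist',(531,-228,0),m)])
```

```text
1.4 [ 530.42452497 -228.00263742  230.20976643] [ 3.14044071e+00  1.47364062e-03 -1.19349610e+00] [-0.77629003 -0.99124846  0.34561432] 0.026844070795506627
[319, 226] [319, 203]
```

View pics/w1.png

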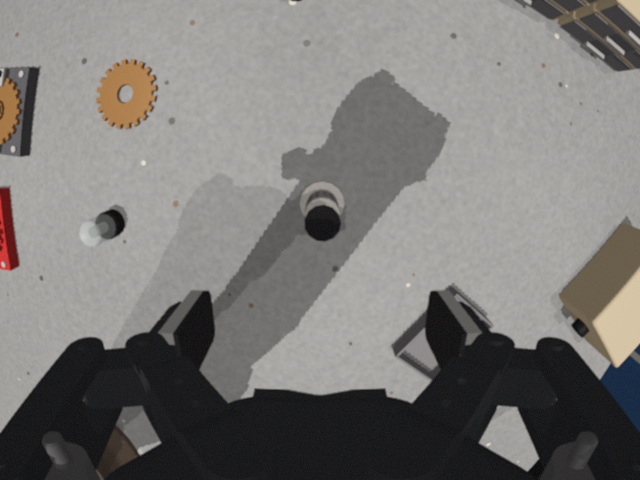

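The wrist view shows the cap at about (322,222) and the skirt at about (323,202), close to the predicted (319,226).

Run:
```python
from h import *
import pickle
m=pickle.load(open('w1.pkl','rb'));i=cv2.imread('pics/w1.png')
c=comps(i.max(2)<45,(295,195,350,250));print(c)
for a,b in c: print(plane('wrist',*b,100,m))
# top camera with arm in view? use top0/side0 planes
print(plane('top',422.14,234.81,101),plane('side',372,176.7,101))
h=i.astype(int);print(comps((i.min(2)>140),(295,175,350,225)))
```

```text
[([305, 206, 35, 35, 930], [322.02, 222.87])]
[ 534.07643866 -229.01626984  100.        ]
[ 532.48712387 -227.63032424  101.        ] [ 530.74485584 -225.09829028  101.        ]
[([295, 179, 4, 7, 21], [296.19, 181.71]), ([304, 182, 39, 25, 254], [326.76, 190.13]), ([320, 199, 19, 13, 64], [329.38, 202.97])]
```

Request:
{"op": "send_rows", "data": {
  "plan": "1 2.5 -0.5 -25 0; 1 2.5 -0.5 -50 0; 1 2.5 -0.5 -75 0; 1 2.5 -0.5 -100 0; 1 2.5 -0.5 -125 0; 1 2.5 -0.5 -150 0; 1 2.5 -0.5 -170 0; 1 2.5 -0.5 -182 0; 1 2.5 -0.5 -190 0; 1 2.5 -0.5 -194 0; 1 2.5 -0.5 -194 0; 1 2.5 -0.5 -194 0",
  "grip_force": 40
}}

```text
clock: 2.45
tool_pos: [533.0, -229.9, 37.2]
tcp_rot: [3.141, 0.0, -1.196]
wrist_force: [-0.2, 0.2, 0.4]
opening: 85.1
```

Run:
```python
from h import *
s=manip.observe();print(s['clock'],s['tool_pos'],s['wrist_force'])
m=manip.camera_model('wrist');i=manip.read_camera('wrist');cv2.imwrite('pics/w2.png',i)
p=s['tool_pos']
for z in(101,38,60):print(proj('wrist',(p[0],p[1],z),m))
```

```text
2.45 [ 532.97969359 -229.86198525   37.18350451] [-0.15940177  0.1973345   0.41638522]
(np.float64(318.3498990129441), np.float64(398.907884884822))
(np.float64(318.6006053934364), np.float64(301.3712296351163))
(np.float64(318.5319014173885), np.float64(326.77835387436556))
```

View pics/w2.png

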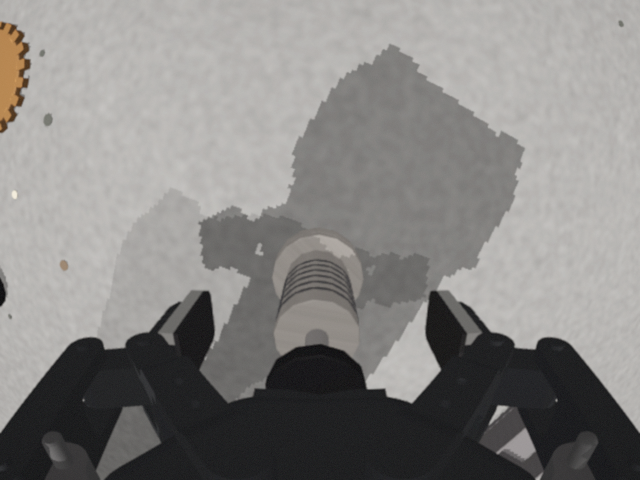

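The setter stands centred between the jaws: barrel top at about (316,335), TCP axis predicted at about (318,339). I'll close now.

Request:
{"op": "send_rows", "data": {
  "plan": "0 0 0 0 0; 0 0 0 0 0; 0 0 0 0 0; 0 0 0 0 0; 0 0 0 0 0; 0 0 0 0 0; 0 0 0 0 0; 0 0 0 0 0; 0 0 0 0 0; 0 0 0 0 0",
  "grip_force": 45
}}

```text
clock: 3.33
tool_pos: [533.3, -229.8, 37.8]
tcp_rot: [-3.141, -0.0, -1.195]
wrist_force: [-1.1, 0.7, 5.3]
opening: 29.1
```

Run:
```python
from h import *
s=manip.observe();print(s['clock'],s['tool_pos'],s['tcp_rot'],s['wrist_force'],s['opening'],s['q'])
m=manip.camera_model('wrist');i=manip.read_camera('wrist');cv2.imwrite('pics/w3.png',i)
```

```text
3.3333 [ 533.32296654 -229.77390911   37.75629502] [-3.14129374e+00 -2.53666374e-04 -1.19535304e+00] [-1.14961837  0.67675281  5.34581884] 29.13686736030984 [ 0.45788247  0.5755189  -0.18023742  1.86371112  0.14939615  0.71494132
 -1.00229467]
```

View pics/w3.png

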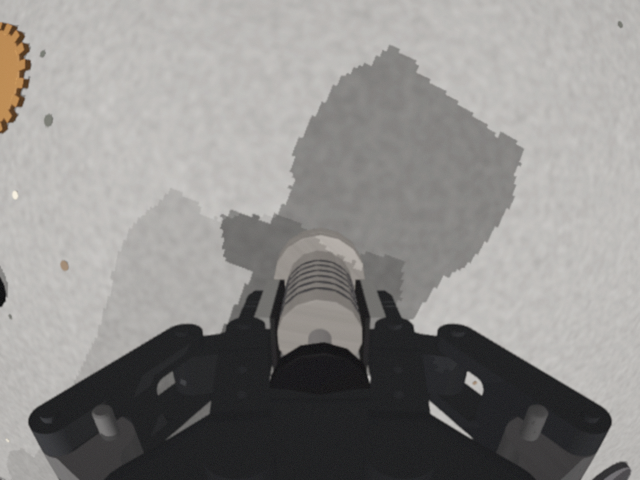

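Opening is 29 mm, so the barrel is gripped. Next I'll lift and travel to a viewing spot next to the fixture.

Request:
{"op": "send_rows", "data": {
  "plan": "0 0 0 10 0; 0 0 0 25 0; 0 0 0 45 0; 0 0 0 70 0; 0 0 5 95 0; 0 -3 20 105 0; 0 -8 45 110 0; 0 -12 75 110 0; 0 -17 110 110 0; 0 -23 145 110 0; 0 -28 180 110 0; 0 -33 215 110 0; 0 -38 250 110 0; 0 -43 285 110 0; 0 -48 315 110 0; 0 -51 335 110 0; 0 -53 345 110 0; 0 -53 350 110 0; 0 -53 350 110 0; 0 -53 350 110 0"
}}

```text
clock: 5.05
tool_pos: [480.3, 119.0, 147.5]
tcp_rot: [3.141, -0.001, -1.196]
wrist_force: [0.2, -0.6, -2.0]
opening: 29.0
```

Run:
```python
from h import *
import pickle
s=manip.observe();print(s['clock'],s['tool_pos'],s['tcp_rot'],s['wrist_force'],s['opening'],abs(s['joint_vel']).max())
m=manip.camera_model('wrist');i=manip.read_camera('wrist');cv2.imwrite('pics/w4.png',i);pickle.dump(m,open('w4.pkl','wb'))
cv2.imwrite('pics/s4.png',manip.read_camera('side'))
print(proj('wrist',(506,189,34),m))
```

```text
5.05 [480.27030323 119.0105686  147.45608383] [ 3.14109228e+00 -8.72069442e-04 -1.19636653e+00] [ 0.18043428 -0.62264721 -2.01815342] 28.996356677886673 0.016927911794168173
(np.float64(238.67338778860892), np.float64(163.98548649078526))
```

View pics/w4.png

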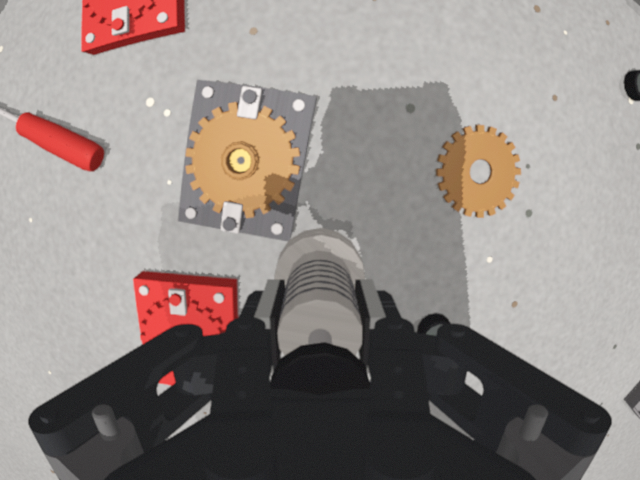

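View pics/s4.png

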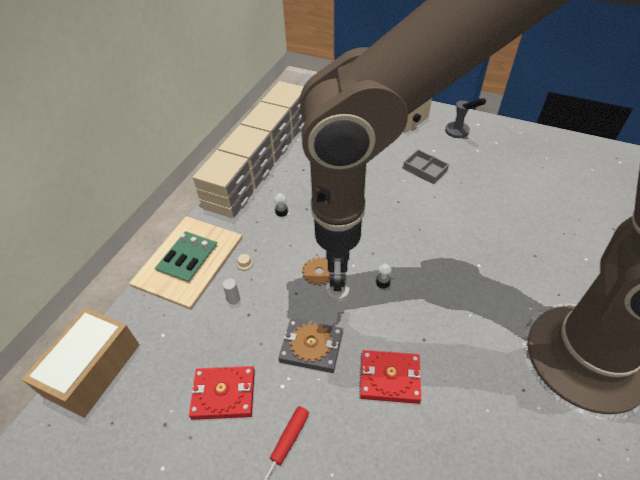

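The wrist view shows the hub at about (240,159), with the held setter's skirt at its top edge near (320,229).

Run:
```python
from h import *
import pickle
m=pickle.load(open('w4.pkl','rb'));i=cv2.imread('pics/w4.png');h=cv2.cvtColor(i,cv2.COLOR_BGR2HSV)
b=(170,70,330,250)
bron=(h[...,1]>110)&(h[...,0]<28)&(h[...,2]>50)
c=comps(bron,b,500);print(c)
print('wheel@26',plane('wrist',*c[0][1],26,m))
mm=np.zeros(bron.shape,np.uint8);mm[70:250,170:330]=bron[70:250,170:330]
cs=max(cv2.findContours(mm,0,1)[0],key=cv2.contourArea);hull=cv2.convexHull(cs)
e=cv2.fitEllipse(hull);print('ell',e,plane('wrist',*e[0],26,m))
yl=comps((h[...,0]>20)&(h[...,0]<33)&(h[...,1]>100)&(h[...,2]>150),(215,135,265,185));print('bush',yl)
for a,bb in yl[:2]: print(plane('wrist',*bb,26,m))
for z in (20,24):print(z,[plane('wrist',*yl[0][1],z,m)])
# fixture top corners screws etc
gr=h[...,2]>190
w=comps((h[...,2]>200)&(h[...,1]<40),(180,75,320,240),30);
for a,bb in w: print('w',a,bb,plane('wrist',*bb,20,m).round(1))
# skirt
p=np.array([480.27,119.01]);fz=147.46-37.76
t=np.linspace(0,2*np.pi,90)
for z in(0,15):
    q=np.array([proj('wrist',(p[0]+22*np.cos(a),p[1]+22*np.sin(a),fz+z),m) for a in t]);print('skirt',z,q.min(0),q.max(0))
cv2.imwrite('pics/c4.png',cv2.resize(i[215:305,250:390],None,fx=5,fy=5,interpolation=2))
cv2.imwrite('pics/d4.png',cv2.resize(i[110:210,190:290],None,fx=6,fy=6,interpolation=2))
```

```text
[([186, 103, 113, 115, 8109], [241.66, 160.37])]
wheel@26 [508.06674706 189.2290634   26.        ]
ell ((242.17709350585938, 159.57281494140625), (113.26861572265625, 114.4005355834961), 9.675394058227539) [508.73871342 189.06632497  26.        ]
bush [([230, 149, 21, 23, 297], [239.68, 160.05])]
[507.78955602 190.68467313  26.        ]
20 [array([506.99488005, 191.75595535,  20.        ])]
24 [array([507.52466403, 191.04176721,  24.        ])]
w [202, 87, 11, 10, 83] [206.86, 91.61] [546.9 233.5  20. ]
w [237, 87, 24, 32, 391] [248.32, 105.07] [547.2 199.9  20. ]
w [293, 100, 11, 11, 99] [298.17, 104.86] [559.6 165.8  20. ]
w [222, 202, 19, 20, 254] [231.12, 210.75] [468.6 185.4  20. ]
w [186, 209, 9, 9, 64] [190.05, 212.83] [455.4 216.   20. ]
w [272, 224, 10, 10, 77] [276.36, 228.51] [468.2 148.4  20. ]
skirt 0 [276.27821744 228.33505215] [360.90261163 307.6699097 ]
skirt 15 [272.94196681 236.20824806] [364.23967513 320.78530133]
```

View pics/c4.png

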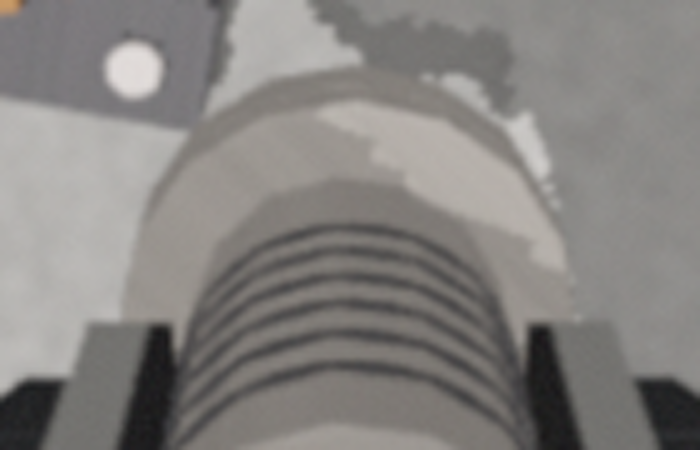

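View pics/d4.png

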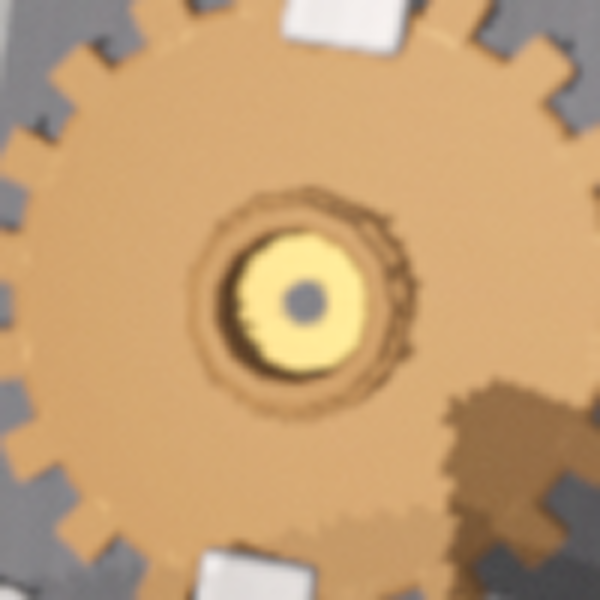

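Request:
{"op": "send_rows", "data": {
  "plan": "0 5 15 0 0; 0 12 32 0 0; 0 19 50 0 0; 0 25 64 0 0; 0 28 71.4 -10 0; 0 28 71.4 -25 0; 0 28 71.4 -40 0; 0 28 71.4 -52 0; 0 28 71.4 -60 0; 0 28 71.4 -60 0; 0 28 71.4 -60 0; 0 28 71.4 -60 0"
}}

```text
clock: 6.15
tool_pos: [509.0, 189.9, 88.1]
tcp_rot: [-3.141, -0.001, -1.198]
wrist_force: [0.1, -0.3, -2.3]
opening: 29.1
```

Run:
```python
from h import *
import pickle
s=manip.observe();print(s['clock'],s['tool_pos'],s['tcp_rot'],s['wrist_force'],s['opening'],abs(s['joint_vel']).max())
m=manip.camera_model('wrist');i=manip.read_camera('wrist');j=manip.read_camera('side')
cv2.imwrite('pics/w5.png',i);cv2.imwrite('pics/s5.png',j);pickle.dump(m,open('w5.pkl','wb'))
cv2.imwrite('pics/c5.png',np.hstack([cv2.resize(j[280:380,260:360],(400,400),interpolation=2),cv2.resize(i[180:300,260:380],(400,400),interpolation=2)]))
```

```text
6.15 [508.9587084  189.94129718  88.09015649] [-3.14107502e+00 -9.16284802e-04 -1.19791182e+00] [ 0.06840304 -0.33155075 -2.25929508] 29.14108177715488 0.010782025271084036
```

View pics/c5.png

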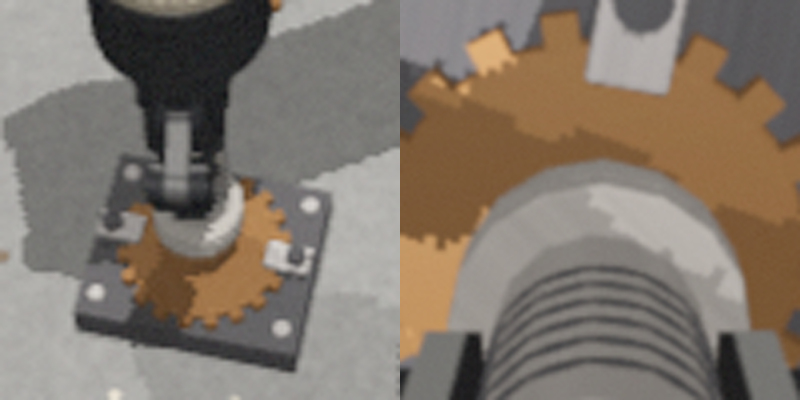

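View pics/w5.png

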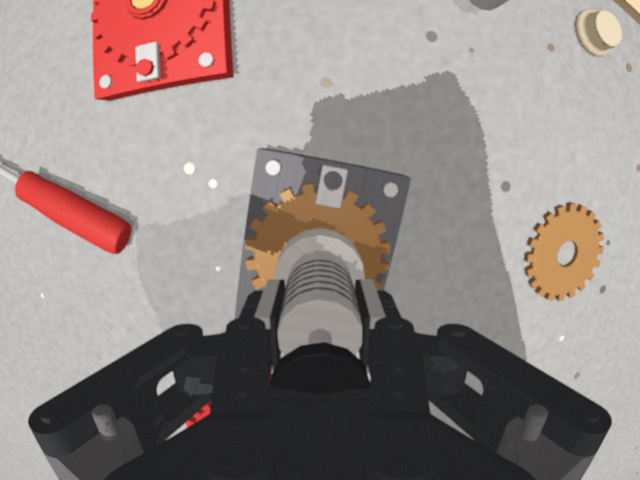

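The wheel spans columns 246 to 391 around the skirt at about 319, so it looks aligned. As a forward check, I'll fit a circle to the visible wheel arc and screws.

Run:
```python
from h import *
import pickle
from scipy.optimize import least_squares
m=pickle.load(open('w5.pkl','rb'));i=cv2.imread('pics/w5.png');h=cv2.cvtColor(i,cv2.COLOR_BGR2HSV)
b=np.zeros(i.shape[:2],np.uint8);x=(h[...,1]>90)&(h[...,0]>5)&(h[...,0]<28)&(h[...,2]>50);b[170:290,235:400]=x[170:290,235:400]
cs=max(cv2.findContours(b,0,1)[0],key=cv2.contourArea)[:,0]
P=np.array([plane('wrist',*p,26,m)[:2] for p in cs]);c0=np.array([508.5,190.])
r=np.hypot(*(P-c0).T);P=P[r>36]
# teeth tips: outermost in angle bins
for k in range(3):
    a=np.arctan2(*(P-c0).T[::-1]);r=np.hypot(*(P-c0).T)
    bins=np.round(a/0.26);T=np.array([P[bins==q][np.argmax(r[bins==q])] for q in np.unique(bins) if (bins==q).sum()>2])
    f=least_squares(lambda c:np.hypot(*(T-c).T)-42,c0,loss='soft_l1');c0=f.x
print(c0,len(T),f.fun.round(1))
w=comps((h[...,2]>160)&(h[...,1]<40),(250,150,410,205),20)
for a,bb in w: print(bb,a,plane('wrist',*bb,20,m).round(1))
```

```text
[508.52172777 190.74049479] 17 [0.9 0.7 0.6 0.4 0.2 0.1 0.3 0.1 0.3 0.1 0.1 0.2 0.3 0.4 0.6 0.7 0.8]
[252.01, 165.15] [250, 150, 7, 44, 176] [543.4 244.2  20. ]
[272.15, 167.43] [265, 160, 16, 16, 195] [546.2 232.8  20. ]
[330.23, 188.85] [316, 166, 31, 39, 595] [546.6 197.4  20. ]
[390.38, 189.43] [384, 183, 13, 13, 128] [559.2 164.9  20. ]
```

Request:
{"op": "send_rows", "data": {
  "plan": "0 -0.5 0.7 -3 0; 0 -0.5 0.7 -7 0; 0 -0.5 0.7 -11 0; 0 -0.5 0.7 -15 0; 0 -0.5 0.7 -18 0; 0 -0.5 0.7 -21 0; 0 -0.5 0.7 -22 0; 0 -0.5 0.7 -22 0"
}}

```text
clock: 6.92
tool_pos: [508.4, 190.7, 65.9]
tcp_rot: [-3.141, -0.001, -1.198]
wrist_force: [-0.0, -0.6, -3.2]
opening: 29.1
```

The force is free of contact and the foot is below the hub top, so the skirt is over the hub. Now the last 2 mm.

Request:
{"op": "send_rows", "data": {
  "plan": "0 0 0 -0.7 0; 0 0 0 -1.4 0; 0 0 0 -2 0; 0 0 0 -2 0"
}}

```text
clock: 7.25
tool_pos: [508.3, 190.7, 63.9]
tcp_rot: [-3.141, -0.001, -1.198]
wrist_force: [-0.5, -0.5, -2.6]
opening: 29.1
```

Request:
{"op": "send_rows", "data": {
  "plan": "0 0 0 -0.5 0; 0 0 0 -1 0; 0 0 0 -1 0; 0 0 0 -1 0"
}}

```text
clock: 7.58
tool_pos: [508.5, 190.8, 63.7]
tcp_rot: [-3.141, -0.001, -1.198]
wrist_force: [-2.0, 0.1, 6.3]
opening: 29.2
```

Contact came at z 63.7, which matches the foot on the web (63.8 expected). I'll open and look.

Request:
{"op": "send_rows", "data": {
  "plan": "0 0 0 0.4 0; 0 0 0 0.4 0; 0.8 0 0 0.4 0; 0.8 0 0 0.4 0; 0.8 0 0 0.4 0; 0.8 0 0 0.4 0; 0.8 0 0 0.4 0; 0.8 0 0 0.4 0; 0.8 0 0 0.4 0"
}}

```text
clock: 8.33
tool_pos: [508.5, 190.8, 64.2]
tcp_rot: [-3.14, -0.001, -1.198]
wrist_force: [0.4, 0.1, 0.4]
opening: 68.4
```

Run:
```python
from h import *
import pickle
s=manip.observe();print(s['clock'],s['tool_pos'],s['tcp_rot'],s['wrist_force'],s['opening'])
m=manip.camera_model('wrist');i=manip.read_camera('wrist');cv2.imwrite('pics/w6.png',i);pickle.dump(m,open('w6.pkl','wb'))
```

```text
8.3333 [508.54018789 190.78689574  64.15263919] [-3.14049783e+00 -1.21535865e-03 -1.19778425e+00] [0.38456401 0.07701788 0.42097157] 68.38430277396995
```

View pics/w6.png

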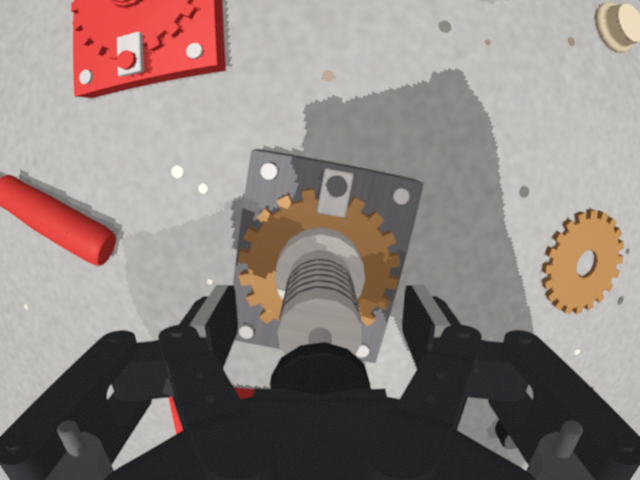

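The setter stands upright on the wheel with its skirt centred at about (319,262). I'll raise the arm, shut the fingers above the cap and look again.

Request:
{"op": "send_rows", "data": {
  "plan": "0.8 0 0 8 0; 0.8 0 0 20 0; 0.8 0 0 38 0; 0.8 0 0 56 0; 0.8 0 0 74 0; 0.8 0 0 88 0; 0.8 0 0 96 0; 0.8 0 0 100 0; 0 0 0 100 0; 0 0 0 100 0; 0 0 0 100 0; 0 0 0 100 0; 0 0 0 100 0; 0 0 0 100 0; 0 0 0 100 0; 0 0 0 100 0; 0 0 0 100 0; 0 0 0 100 0"
}}

```text
clock: 9.88
tool_pos: [508.5, 190.8, 164.1]
tcp_rot: [-3.141, -0.001, -1.198]
wrist_force: [0.0, 0.1, -0.5]
opening: -0.0
```

Run:
```python
from h import *
import pickle
s=manip.observe();print(s['clock'],s['tool_pos'],s['tcp_rot'],s['wrist_force'],s['opening'])
m=manip.camera_model('wrist');i=manip.read_camera('wrist');cv2.imwrite('pics/w7.png',i);pickle.dump(m,open('w7.pkl','wb'))
c=comps(i.max(2)<45,(270,220,370,300),200);print(c);
for a,b in c:print(plane('wrist',*b,125,m))
cv2.imwrite('pics/s7.png',manip.read_camera('side'))
```

```text
9.8833 [508.51284476 190.79982435 164.10356603] [-3.14058930e+00 -1.17777546e-03 -1.19778861e+00] [ 0.04730101  0.08700358 -0.52299395] -0.03629147000218142
[([295, 241, 51, 59, 1646], [320.19, 263.49])]
[511.53352138 191.06077012 125.        ]
```

View pics/w7.png

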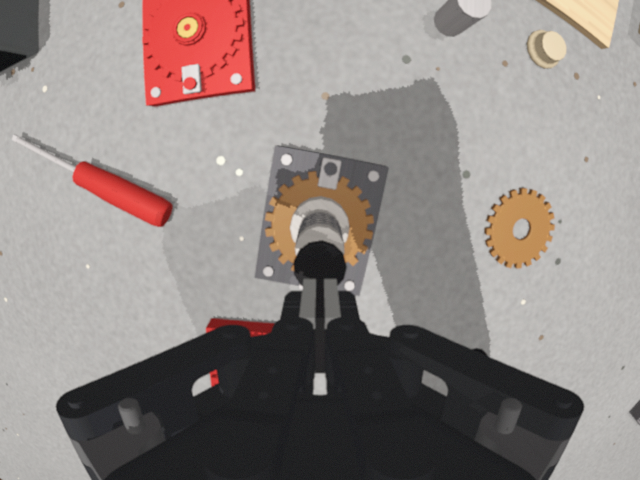

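View pics/s7.png

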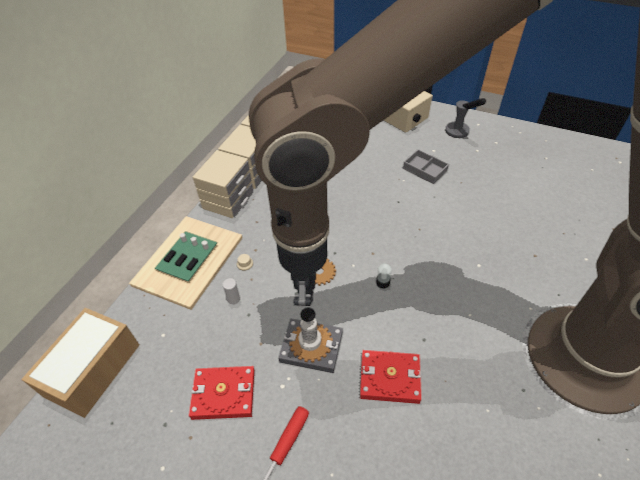

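The fingers are shut and the cap's centre is at about (320,266), within 2 mm of the TCP axis. I'll descend to just above the cap (127 mm).

Request:
{"op": "send_rows", "data": {
  "plan": "0 1 0 -6 0; 0 1 0 -14 0; 0 1 0 -22 0; 0 1 0 -28 0; 0 1 0 -32 0; 0 1 0 -34 0; 0 1 0 -35 0; 0 1 0 -35 0"
}}

```text
clock: 10.65
tool_pos: [509.5, 190.8, 128.9]
tcp_rot: [-3.141, -0.001, -1.198]
wrist_force: [-0.8, -0.2, 0.4]
opening: -0.1
```

Request:
{"op": "send_rows", "data": {
  "plan": "0 0 0 -1 0; 0 0 0 -2 0; 0 0 0 -3 0; 0 0 0 -3 0; 0 0 0 -3 0"
}}

```text
clock: 11.07
tool_pos: [509.7, 191.0, 126.2]
tcp_rot: [-3.14, -0.001, -1.198]
wrist_force: [-0.1, 0.6, 1.8]
opening: 0.4
```

Request:
{"op": "send_rows", "data": {
  "plan": "0 0 0 -1 0; 0 0 0 -2 0; 0 0 0 -2 0"
}}

```text
clock: 11.32
tool_pos: [509.7, 190.9, 124.1]
tcp_rot: [-3.14, -0.001, -1.198]
wrist_force: [0.4, -1.2, 2.1]
opening: 0.0
```

Request:
{"op": "send_rows", "data": {
  "plan": "0 0 0 -1 0; 0 0 0 -1 0"
}}

```text
clock: 11.48
tool_pos: [509.7, 190.9, 122.9]
tcp_rot: [-3.14, -0.001, -1.198]
wrist_force: [-0.6, -0.7, 1.1]
opening: 0.1
```

Request:
{"op": "send_rows", "data": {
  "plan": "0 0 0 -1 0; 0 0 0 -1 0"
}}

```text
clock: 11.65
tool_pos: [509.7, 190.9, 121.7]
tcp_rot: [-3.14, -0.001, -1.198]
wrist_force: [0.7, 1.3, 1.4]
opening: 0.0
```

Request:
{"op": "send_rows", "data": {
  "plan": "0 0 0 -1 0; 0 0 0 -1 0"
}}

```text
clock: 11.82
tool_pos: [509.7, 191.0, 120.6]
tcp_rot: [-3.14, -0.001, -1.198]
wrist_force: [-0.5, 0.6, 1.4]
opening: -0.5
```

Request:
{"op": "send_rows", "data": {
  "plan": "0 0 0 -1 0; 0 0 0 -1 0"
}}

```text
clock: 11.98
tool_pos: [509.7, 190.9, 119.4]
tcp_rot: [-3.14, -0.001, -1.198]
wrist_force: [0.6, 0.4, 1.3]
opening: -0.1
```

Request:
{"op": "send_rows", "data": {
  "plan": "0 0 0 -1 0; 0 0 0 -1 0"
}}

```text
clock: 12.15
tool_pos: [509.7, 191.0, 118.3]
tcp_rot: [-3.14, -0.001, -1.198]
wrist_force: [0.4, -0.4, 1.5]
opening: 0.0
```

Request:
{"op": "send_rows", "data": {
  "plan": "0 0 0 -1 0; 0 0 0 -1 0"
}}

```text
clock: 12.32
tool_pos: [509.7, 190.9, 117.1]
tcp_rot: [-3.14, -0.001, -1.198]
wrist_force: [-0.5, 0.2, 1.7]
opening: 0.4
```

Request:
{"op": "send_rows", "data": {
  "plan": "0 0 0 -1 0; 0 0 0 -1 0"
}}

```text
clock: 12.48
tool_pos: [509.7, 191.0, 116.0]
tcp_rot: [-3.14, -0.001, -1.198]
wrist_force: [-0.4, -0.5, 1.9]
opening: -0.0
```

Request:
{"op": "send_rows", "data": {
  "plan": "0 0 0 -1 0; 0 0 0 -1 0"
}}

```text
clock: 12.65
tool_pos: [509.7, 190.9, 114.8]
tcp_rot: [-3.14, -0.001, -1.198]
wrist_force: [0.4, -0.5, 2.2]
opening: -0.1
```

Request:
{"op": "send_rows", "data": {
  "plan": "0 0 0 -1 0; 0 0 0 -1 0"
}}

```text
clock: 12.82
tool_pos: [509.9, 191.1, 114.1]
tcp_rot: [-3.14, -0.001, -1.198]
wrist_force: [-1.2, -0.4, 5.6]
opening: -0.3
```

Request:
{"op": "send_rows", "data": {
  "plan": "0 0 0 -1 0; 0 0 0 -1 0"
}}

```text
clock: 12.98
tool_pos: [510.2, 191.2, 113.7]
tcp_rot: [-3.139, -0.001, -1.198]
wrist_force: [-1.2, -1.0, 6.5]
opening: 0.2
```

That is the first stop, at about 12.7 mm depth. I'll push steadily in small steps.

Request:
{"op": "send_rows", "data": {
  "plan": "0 -0.3 -0.1 -1 0; 0 -0.3 -0.1 -1 0; 0 -0.3 -0.1 -1 0"
}}

```text
clock: 13.23
tool_pos: [510.3, 191.3, 113.3]
tcp_rot: [-3.138, -0.001, -1.198]
wrist_force: [-1.4, -0.5, 6.8]
opening: 0.2
```

Request:
{"op": "send_rows", "data": {
  "plan": "0 0 0 -1 0; 0 0 0 -1 0; 0 0 0 -1 0"
}}

```text
clock: 13.48
tool_pos: [510.7, 191.4, 113.0]
tcp_rot: [-3.137, -0.001, -1.198]
wrist_force: [-0.8, -0.4, 7.8]
opening: -0.2
```

Request:
{"op": "send_rows", "data": {
  "plan": "0 -0.8 -0.3 -1.3 0; 0 -0.8 -0.3 -1.3 0; 0 -0.8 -0.3 -1.3 0; 0 -0.8 -0.3 -1.3 0"
}}

```text
clock: 13.82
tool_pos: [510.3, 191.3, 112.4]
tcp_rot: [-3.136, -0.002, -1.198]
wrist_force: [-0.7, -0.1, 8.0]
opening: 0.3
```

Request:
{"op": "send_rows", "data": {
  "plan": "0 -0.5 -0.2 -1.2 0; 0 -0.5 -0.2 -1.2 0; 0 -0.5 -0.2 -1.2 0; 0 -0.5 -0.2 -1.2 0"
}}

```text
clock: 14.15
tool_pos: [510.1, 191.2, 111.9]
tcp_rot: [-3.135, -0.002, -1.198]
wrist_force: [-1.3, -0.5, 7.0]
opening: -0.1
```

Request:
{"op": "send_rows", "data": {
  "plan": "0 -0.3 -0.1 -1 0; 0 -0.3 -0.1 -1.1 0; 0 -0.3 -0.1 -1.2 0; 0 -0.3 -0.1 -1.3 0; 0 -0.3 -0.1 -1.4 0; 0 -0.3 -0.1 -1.5 0; 0 -0.3 -0.1 -1.6 0; 0 -0.3 -0.1 -1.7 0; 0 -0.3 -0.1 -1.8 0; 0 -0.3 -0.1 -1.9 0"
}}

```text
clock: 14.98
tool_pos: [510.3, 191.3, 110.8]
tcp_rot: [-3.134, -0.002, -1.198]
wrist_force: [-2.1, -1.0, 7.6]
opening: -0.3
```

Request:
{"op": "send_rows", "data": {
  "plan": "0 -0.3 -0.1 -1 0; 0 -0.3 -0.1 -1.1 0; 0 -0.3 -0.1 -1.2 0; 0 -0.3 -0.1 -1.3 0; 0 -0.3 -0.1 -1.4 0; 0 -0.3 -0.1 -1.5 0; 0 -0.3 -0.1 -1.6 0; 0 -0.3 -0.1 -1.7 0; 0 -0.3 -0.1 -1.8 0; 0 -0.3 -0.1 -1.9 0"
}}

```text
clock: 15.82
tool_pos: [510.5, 191.5, 109.8]
tcp_rot: [-3.132, -0.002, -1.198]
wrist_force: [-0.8, -1.0, 9.9]
opening: -0.1
```

Request:
{"op": "send_rows", "data": {
  "plan": "0 -0.3 -0.2 -0.8 0; 0 -0.3 -0.2 -1 0; 0 -0.3 -0.2 -1.2 0; 0 -0.3 -0.2 -1.2 0"
}}

```text
clock: 16.15
tool_pos: [510.9, 191.6, 109.8]
tcp_rot: [-3.13, -0.002, -1.198]
wrist_force: [-1.4, -0.9, 11.8]
opening: -0.1
```

Request:
{"op": "send_rows", "data": {
  "plan": "0 -0.3 -0.2 -1 0; 0 -0.3 -0.2 -1.2 0; 0 -0.3 -0.2 -1.4 0; 0 -0.3 -0.2 -1.4 0"
}}

```text
clock: 16.48
tool_pos: [511.5, 191.8, 109.7]
tcp_rot: [-3.128, -0.002, -1.198]
wrist_force: [-1.0, -1.0, 10.9]
opening: 0.0
```

The second stop is firm at z 109.8. I'll bring the push up to about 15 N and hold it.

Request:
{"op": "send_rows", "data": {
  "plan": "0 -0.7 -0.3 -1.4 0; 0 -0.7 -0.3 -1.7 0; 0 -0.7 -0.3 -1.7 0; 0 -0.7 -0.3 -1.7 0"
}}

```text
clock: 16.82
tool_pos: [512.0, 192.1, 109.7]
tcp_rot: [-3.125, -0.003, -1.198]
wrist_force: [-2.4, 0.0, 13.6]
opening: 0.1
```

Request:
{"op": "send_rows", "data": {
  "plan": "0 -1 -0.5 -1.7 0; 0 -1.2 -0.5 -1.9 0; 0 -1.2 -0.5 -1.9 0; 0 -1.2 -0.5 -1.9 0; 0 -1.2 -0.5 -1.9 0; 0 -1.2 -0.5 -1.9 0"
}}

```text
clock: 17.32
tool_pos: [512.1, 192.3, 109.6]
tcp_rot: [-3.121, -0.003, -1.198]
wrist_force: [-1.6, -0.5, 15.1]
opening: -0.3
```

Request:
{"op": "send_rows", "data": {
  "plan": "0 -1.2 -0.5 -1.9 0; 0 -1.2 -0.5 -1.9 0; 0 -1.2 -0.5 -1.9 0; 0 -1.2 -0.5 -1.9 0; 0 -1.2 -0.5 -1.9 0; 0 -1.2 -0.5 -1.9 0"
}}

```text
clock: 17.82
tool_pos: [512.3, 192.5, 109.6]
tcp_rot: [-3.118, -0.003, -1.198]
wrist_force: [-1.4, -1.4, 15.2]
opening: 0.1
```

Run:
```python
from h import *
s=manip.observe();print(s['clock'],s['tool_pos'],s['tcp_rot'],s['wrist_force'])
cv2.imwrite('pics/w8.png',manip.read_camera('wrist'))
```

```text
17.8167 [512.26500005 192.50576291 109.63539497] [-3.11783176e+00 -2.87342241e-03 -1.19820169e+00] [-1.40171437 -1.43970766 15.2109496 ]
```

View pics/w8.png

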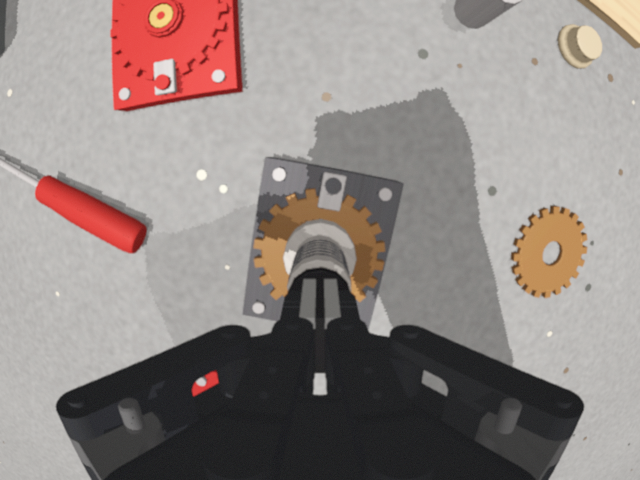

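The force reads 15.2 N, the setter is upright, and the position is unchanged at z 109.6. I'll do one more unbroken hold so the half second isn't in doubt.

Request:
{"op": "send_rows", "data": {
  "plan": "0 -1.2 -0.5 -1.9 0; 0 -1.2 -0.5 -1.9 0; 0 -1.2 -0.5 -1.9 0; 0 -1.2 -0.5 -1.9 0; 0 -1.2 -0.5 -1.9 0; 0 -1.2 -0.5 -1.9 0; 0 -1.2 -0.5 -1.9 0; 0 -1.2 -0.5 -1.9 0; 0 -1.2 -0.5 -1.9 0"
}}

```text
clock: 18.62
tool_pos: [512.6, 192.7, 109.7]
tcp_rot: [-3.114, -0.003, -1.198]
wrist_force: [-1.3, -1.6, 15.3]
opening: -0.2
```

Request:
{"op": "send_rows", "data": {
  "plan": "0 0 0 1 0; 0 0 0 3 0; 0 0 0 6 0; 0 0 0 10 0; 0 0 0 14 0; 0 0 0 18 0; 0 0 0 23 0; 0 0 0 30 0; 0 0 0 40 0; 0 0 0 55 0; 0 0 0 70 0; 0 0 0 85 0; 0 0 0 100 0; 0 0 0 115 0; 0 0 0 115 0; 0 0 0 115 0; 0 0 0 115 0"
}}

```text
clock: 20.03
tool_pos: [512.3, 192.5, 224.4]
tcp_rot: [-3.114, -0.003, -1.198]
wrist_force: [-0.1, 0.0, -0.2]
opening: -0.3
```

Run:
```python
from h import *
s=manip.observe();print(s['clock'],s['tool_pos'],s['tcp_rot'],s['wrist_force'])
m=manip.camera_model('wrist')
i=manip.read_camera('wrist');j=manip.read_camera('side')
cv2.imwrite('pics/w9.png',i);cv2.imwrite('pics/s9.png',j)
print(comps(j.max(2)<50,(295,300,322,330)),proj('side',(509,190.4,127)),proj('side',(509,190.4,110)))
print(comps(i.max(2)<45,(280,190,360,270),100),proj('wrist',(509,190.4,127),m),proj('wrist',(509,190.4,110),m))
```

```text
20.0333 [512.28982355 192.53702056 224.41311562] [-3.11437797 -0.00315644 -1.19829631] [-0.08892588  0.04498971 -0.16210275]
[([301, 308, 14, 14, 150], [307.29, 314.24])] (np.float64(306.7703003023032), np.float64(312.85742873308624)) (np.float64(307.2075752254659), np.float64(317.80329768825527))
[([305, 227, 34, 28, 475], [324.76, 238.19])] (np.float64(319.4032981265216), np.float64(247.9497182955802)) (np.float64(319.3029378231411), np.float64(241.65256986298036))
```

View pics/w9.png

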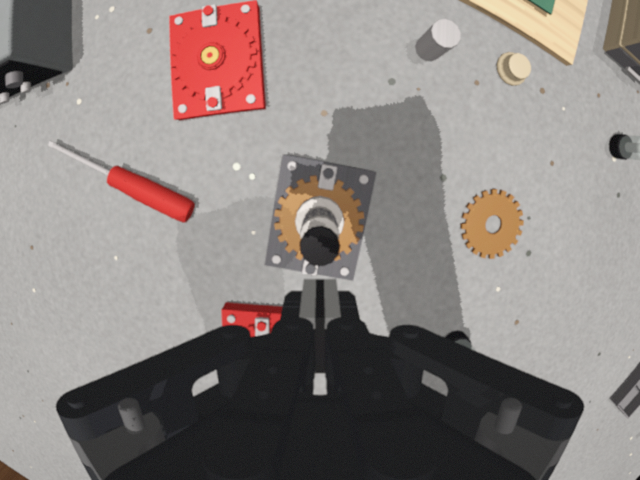

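View pics/s9.png

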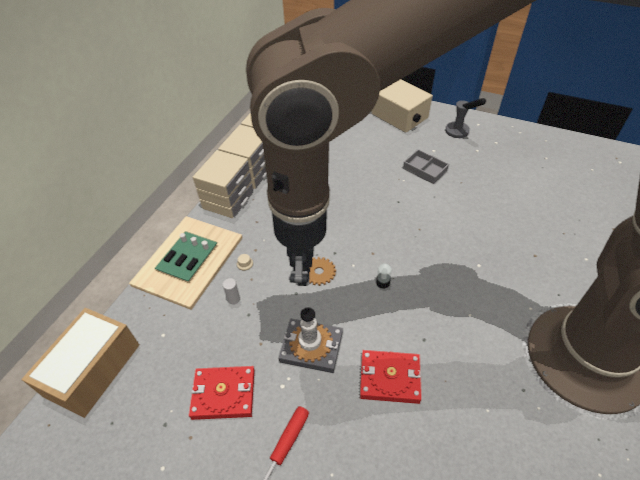

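Run:
```python
from h import *
for n in('s7','s9'):print(n,comps(cv2.imread(f'pics/{n}.png').max(2)<50,(295,300,322,330)))
s=manip.observe();print(s['clock'],abs(s['joint_vel']).max());print(manip.hand_in())
```

```text
s7 [([306, 300, 6, 6, 14], [308.43, 303.43]), ([301, 308, 14, 14, 150], [307.41, 314.24])]
s9 [([301, 308, 14, 14, 150], [307.29, 314.24])]
20.1333 0.0036646072701264905
the job is handed in; nothing more can be done
None
```

The bush looks fully home, the setter is standing upright on the wheel by itself, and the job is handed in at about 20 s.

- **Placing:** I gripped the setter, stood it over the hub of the dark fixture and lowered it until its foot touched the web. Contact came at the expected height, within about 0.1 mm.
- **Pressing:** With the fingers shut, I pressed the cap. The first stop came at about 13 mm of travel, and the bush then crept down about 4.5 mm under 7 to 8 N. The second stop was firm at about 17.3 mm.
- **Holding:** I pushed at the second stop with 15.1 to 15.3 N for over a second. The highest force I read was 15.3 N, but I only read it at the end of each move.
- **Last checks:** After lifting away, the side camera showed the cap at the same pixel position as before the press (row 314.2), so it has sprung back. The wrist force was back to about zero. The other objects look unmoved in the pictures, but I didn't measure them.

**Disagreements:**
- My first move call was mistyped and refused whole, so nothing moved.
- The tool drifted about 3 mm sideways and tilted about 1.6° while pressing, but the setter stayed upright.
- In the last wrist picture the cap mask was cut off by its search box and didn't match the predicted position, so I relied on the side view.

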